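Tap the label trimmer's fence up to its hidden stop

ROBOT

A 6-joint arm with a two-finger parallel gripper is mounted at the origin on a cart in front of the work surface, level with it; the furniture and walls round the work are solid. World frame = base frame: x ahead of the robot, y to its left, z up, the work surface at z = 0. Lengths are in m, angles in degrees, forces in N, time in s.
With the tool pointing down it reaches from about 0.3 to 0.75 m from the base axis. Payload 8.5 kg.
Tool frame: the origin (TCP) lies at the very end of the fingers, on their centre line; the grasp point (between the pads) lies 19 mm behind it (hold_point_z is the distance from the TCP to the grasp point, in m); z points along the fingers, y is the direction in which the jaws open and shut (so a half turn about z gives the same grasp; the last joint's range is limited). The gripper opens to 85 mm and grips with 20 to 120 N. Pads are 22 mm wide; open, the fingers measure 114 mm over their backs; the gripper's body (76 mm by 85 mm) begins 54 mm behind the grasp point. The pads swing forward as they close: fully open they stand 13 mm farther back than shut.
Start: joints at [59.742, 21.807, 74.336, -0, 83.858, -12.336], TCP at [0.169, 0.523, 0.231] pointing down, gripper open.
Joint ranges: [-178.18, 178.18], [-50.72, 133.34], [12.68, 142.11], [-81.47, 261.47], [9.98, 163.14], [-165.26, 165.26]. Speed limits (degrees/s): [136.94, 136.94, 180, 180, 180, 180].

INTERFACE

Orientations are given as a 3x3 rotation matrix whose columns are the frame's x, y, z axes.
In Python, from rig import observe, get_image, close_job, hold_point_z gives the robot as it stands. The module is installed in compiled form; this text tells all that it offers.
- The arm moves only by the tool jog_arm, never from a script. Its arguments are lists of equal length, an entry for each row: "travel": the shift along the world's x, y, z in m, a list of three; "dr": the turn, a rotation vector about the world's x, y, z in rad, a list of three. In form: {"travel": [[x, y, z], ...], "dr": [[rx, ry, rz], ...]}. A call has 1 to 20 rows; each row shifts and turns the commanded pose from where the row before left it; what a row does not reach is not made up. A row lasts 1/12 s, in which the tool goes at most 41.7 mm and 7.16 degrees, less where a joint would pass 70% of its speed; a pose out of reach is approached as far as the arm can. A call with a gripper value outside its range is refused whole. "jaw" is the finger opening in m, from 0 to 0.0854, set as the call begins (left out, the last holds). The fingers move at their own pace and stop on an object; "newtons" is the grip in N (left out, the last holds). Time passes only in rows, so rows that do not move let the fingers close. It gives the time, the measured TCP pose, the force and the opening at its end, in the units of the state.
- observe(): the state, without advancing time (a new reading comes with each control period).
- get_image(name): name is "scene" or "side" or "wrist"; returns a dict with "color" (400x640x3 uint8, red, green, blue), "fovy" (degrees; the focal length in pixels is half the picture's height over the tangent of half this angle, whatever the lens; pixels are square), "cx", "cy" (the principal point, pixels), "R" (3x3) and "t" (3): a world point X has camera coordinates R X + t. Camera axes: x right, y down, z forward; pixel columns grow to the right and rows downward; lengths in m; the calibration is good to about 2 mm. A picture is of the moment at which its call begins. There is no depth.
- close_job(): hands the job in, once; it reports no verdict.
The state is a dict: "time_s": time; "q": joint angles; "qvel": joint speeds; "joint_efforts": joint torques, N m; "position": TCP position; "tool_rot": TCP orientation; "ft_force": force on the tool from outside, world axes, zero at the start; "wrist_torque": the same for the moment, N m; "grip_width": finger opening in m.
Only numpy, scipy, OpenCV 4.12 (cv2) and the standard library are available. Lean on these libraries where they do the work, as an engineer would, in place of code of your own. Each camera call takes 0.05 s, during which the arm holds its last target.

TASK

Set the label trimmer's stiff fence for the next batch of laundry labels: with the butt of the screwdriver's handle on the round white pad, nudge it towards the blade in gentle taps of under a centimetre, backing off and letting it rest between taps, until it rests snugly against the preset stop hidden in the bridge; the stop is only lightly clamped, so do not shove it out of its setting. Touch the fence with nothing but the screwdriver, then lay the screwdriver down on the worktop clear of the trimmer. Leave the scissors, dropper bottle and notebook where they are.

Things in the scene. Friction and masses are not known exactly. Their poses are not given: they have to be found in the camera images.
- trimmer: Grey label trimmer, fixed. x points from the fence to the blade (the way the fence must go), y to the left of that, z up. Origin: on the worktop on the fence's middle line. Board with green mat: x -90 to 134 mm, y +-90 mm, top 16 mm above the worktop. Closed blade arm at x = 129 mm, its black handle reaching to y = +150 mm, 55 mm high.
- bridge (a point): Middle of the cover on top of the dark bridge (69 x 166 mm, top 53 mm above the worktop) that the fence's two rods run into. Hidden in it is the depth stop; the fence meets it 28 to 56 mm on from its start, set anew each time. Its rubber buffer yields 2.5 mm (2 N per mm), then is solid; it is lightly clamped, and over 7 N on it (12 N on the pad) shoves it out of its setting.
- fence: Aluminium fence bar (12 x 130 x 26 mm) with a black push block on the middle of its back (36 mm wide, top 67 mm above the worktop). Origin: foot of its front face's middle, on the board. Axes as the trimmer's; slides along x only. Stiff: it moves only while pushed with a little over 5 N, stays where left, also against the compressed buffer. Needing 2 to 4 N more means that it is at the stop.
- tap_pad (a point): Centre of the round white tapping pad's outer face (28 mm across), on the back of the fence, 33 mm behind the fence's front face, 52 mm above the worktop; push here along the trimmer's +x.
- screwdriver: Screwdriver lying on the worktop, 200 mm long, about 80 g. Origin: underside at mid-length, 13 mm below the axis. Its x axis runs from handle to tip: round orange handle, 26 mm thick, x = -100 to 0 mm; thin steel shaft, x = 0 to 100 mm. At the start the butt of the handle points roughly away from the robot. Grip it across the handle.
- butt (a point): Centre of the flat end (23 mm across) of the screwdriver's handle, on the axis, 100 mm from mid-length.
- screwdriver_tip (a point): The screwdriver's tip, on the axis, 100 mm from mid-length.
- scissors: Blue-handled scissors lying flat, 87 x 199 x 9 mm; origin under their middle. To be left alone.
- dropper: Small amber dropper bottle with black bulb, upright, 34 mm across, 102 mm high; origin under its centre. To be left alone.
- notebook: Blue notebook lying flat, 148 x 109 x 14 mm; origin under its middle. To be left alone.

How it is judged:
By the outcome, as a careful person would: the job done as asked, in the order asked, and still so for the second after the job is handed in, with the robot touching nothing.
It also fails if it takes over 72 s, if anything falls off the work surface, if the arm or the gripper's body presses on something with over 40 N, if the wrist force passes 120 N, or if a joint passes its speed limit or range.

## Working session

There is one attempt and no reset: what is moved stays moved. The work goes in short steps, Python scripts to look and compute and a tool call to move; the robot and the scene stay as the last step left them, time stands still between calls to the robot, and variables do not carry over. Pictures are saved under pics/ and viewed, and the job is handed in when it is done.

Besides the shell and the picture viewer there is one more tool, called as a command line: name --argument value ..., lists and objects as JSON in quotes. jog_arm: Moves the arm, as the interface text tells. Its arguments: {"type":"object","properties":{"travel":{"type":"array"},"dr":{"type":"array"},"jaw":{"type":"number"},"newtons":{"type":"number"}},"required":["travel","dr"]}

```bash
mkdir -p pics
cat > h.py <<'E'
import numpy as np,cv2
from rig import observe,get_image,close_job,hold_point_z
def snap(n,f):
    im=get_image(n);cv2.imwrite('pics/'+f+'.png',im['color'][:,:,::-1]);np.savez('pics/'+f+'.npz',**{k:np.array(v) for k,v in im.items()});return im
def foc(im): return im['color'].shape[0]/2/np.tan(np.radians(float(im['fovy'])/2))
def ray(im,u,v,z):
    f=foc(im);R=np.array(im['R']);t=np.array(im['t']);c=-R.T@t
    d=R.T@np.array([(u-im['cx'])/f,(v-im['cy'])/f,1]);return c+d*(z-c[2])/d[2]
def proj(im,X):
    f=foc(im);p=im['R']@np.array(X)+im['t'];return np.array([f*p[0]/p[2]+im['cx'],f*p[1]/p[2]+im['cy']])
def load(f):return dict(np.load('pics/'+f+'.npz'))
E
python3 - <<'E'
from h import *
for n in['scene','side','wrist']:
    im=snap(n,n+'0');print(n,im['fovy'],im['cx'],im['cy'],-np.array(im['R']).T@im['t'])
s=observe();print(s,hold_point_z)
E
```

```text
scene 49.175275856442816 312.9306870048719 205.66712552318168 [0.23714071 0.32045375 0.72881453]
side 53.18003951302898 322.0941954098214 196.54163000171303 [0.67317352 0.48004684 0.82859042]
wrist 65.17202630554442 315.1165135530832 196.40057485643416 [0.09919871 0.54544233 0.37298513]
{'time_s': 0.15, 'q': array([ 5.97436164e+01,  2.18335220e+01,  7.43708777e+01, -8.46737170e-04,
        8.38572979e+01, -1.23334958e+01]), 'qvel': array([-0.08489721, -0.01570319, -0.16952737,  0.0490414 ,  0.03181601,
       -0.05417734]), 'joint_efforts': array([ 2.68414187e-03, -4.48624957e+01, -2.31345320e+01, -1.52203725e-04,
        3.81838123e-03, -2.04259841e-06]), 'position': array([0.16913263, 0.52312973, 0.23086345]), 'tool_rot': array([[-9.51471981e-01,  3.07734933e-01, -5.29888342e-04],
       [ 3.07735313e-01,  9.51471543e-01, -9.37543246e-04],
       [ 2.15658871e-04, -1.05511148e-03, -9.99999420e-01]]), 'ft_force': array([ 0.18820251, -1.37010068, -0.08824953]), 'wrist_torque': array([-0.01022706,  0.01400868, -0.01814235]), 'grip_width': 0.08549925076846406} 0.0187
```

View pics/scene0.png

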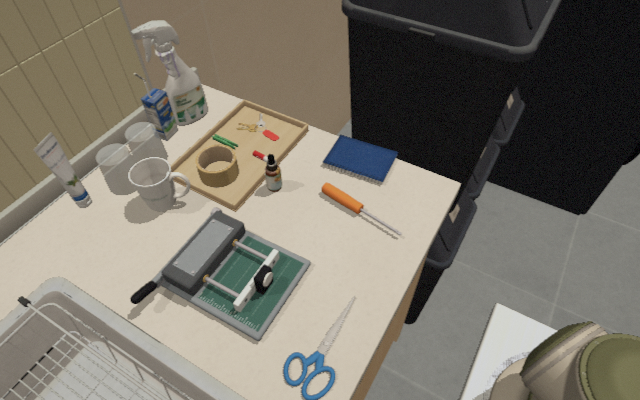

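View pics/side0.png

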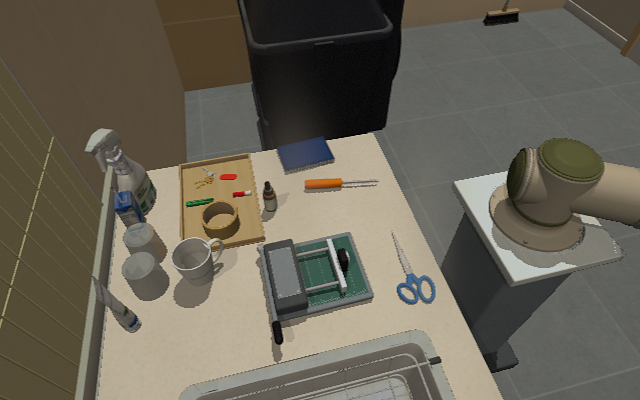

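View pics/wrist0.png

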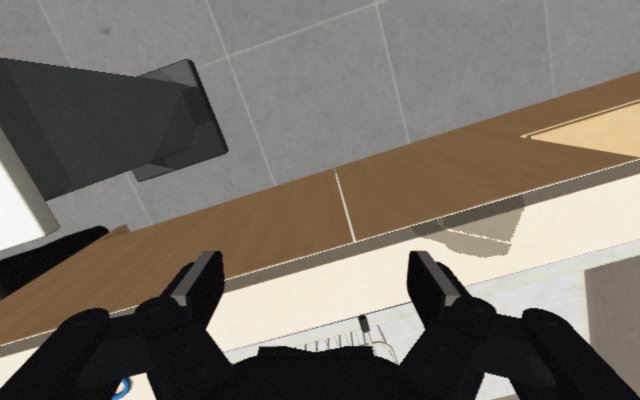

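The scene view shows the trimmer around (235,275), the white pad/black block near (265,278), the screwdriver from (325,190) to (400,235), and the scissors at (320,350). I'll zoom in for precise points.

Run:
```python
from h import *
for f,(a,b,c,d) in {'scene0':(120,170,320,350),'side0':(250,160,400,350)}.items():
    im=cv2.imread(f'pics/{f}.png')[b:d,a:c]; s=4 if f=='scene0' else 3
    im=cv2.resize(im,None,fx=s,fy=s,interpolation=cv2.INTER_CUBIC);print(im.shape)
    for u in range((a+19)//20*20,c,20):cv2.putText(im,str(u),((u-a)*s,10),0,.4,(0,0,255),1);cv2.line(im,((u-a)*s,12),((u-a)*s,20),(0,0,255))
    for v in range((b+19)//20*20,d,20):cv2.putText(im,str(v),(0,(v-b)*s+4),0,.4,(0,0,255),1);cv2.line(im,(26,(v-b)*s),(34,(v-b)*s),(0,0,255))
    cv2.imwrite(f'pics/{f}z.png',im[:600 if s==3 else 720])
im=cv2.imread('pics/scene0.png')[170:250,310:410];cv2.imwrite('pics/sd.png',cv2.resize(im,None,fx=6,fy=6,interpolation=cv2.INTER_CUBIC))
```

```text
(720, 800, 3)
(570, 450, 3)
```

View pics/scene0z.png

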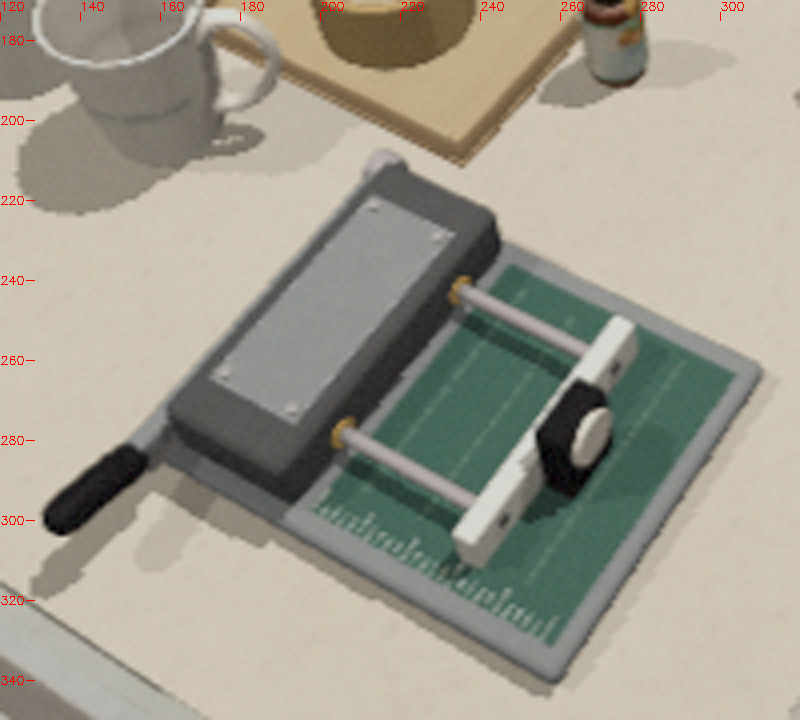

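View pics/side0z.png

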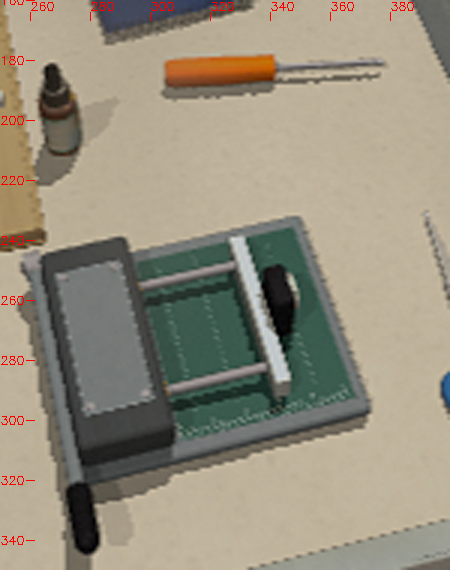

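View pics/sd.png

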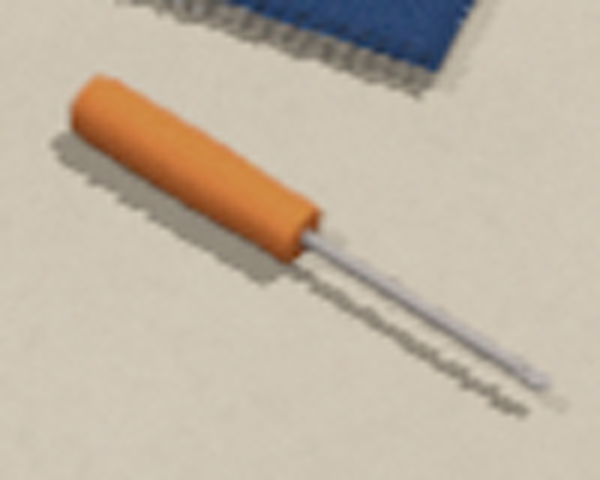

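```bash
cat > fit.py <<'E'
from h import *
from scipy.optimize import least_squares
S=load('scene0');D=load('side0')
def sc(x,y):return (120+x/4,170+y/4)
def sd(x,y):return (250+x/3,160+y/3)
# fence half-width 65, top z=.042 (16+26), front face xf, back xf-12; bridge unknown xb centre, half y .083
obs=[(S,sc(762,370),lambda p:(-.09,-.09,.016)),(S,sc(553,684),lambda p:(-.09,.09,.016)),
(D,sd(299,217),lambda p:(-.09,-.09,.016)),(D,sd(369,410),lambda p:(-.09,.09,.016)),
(S,sc(268,279.3) and (268,279.5),lambda p:(p[3]-.033,0,.052)),
(S,sc(612,316),lambda p:(p[3],-.065,p[4])),(S,sc(456,536),lambda p:(p[3],.065,p[4])),
(S,sc(636,325),lambda p:(p[3]-.012,-.065,p[4])),(S,sc(482,546),lambda p:(p[3]-.012,.065,p[4])),
(D,sd(231,237),lambda p:(p[3],-.065,p[4])),(D,sd(245,237),lambda p:(p[3]-.012,-.065,p[4])),
(D,sd(274,377),lambda p:(p[3],.065,p[4])),(D,sd(289,374),lambda p:(p[3]-.012,.065,p[4]))]
def T(p,q):
    c,s=np.cos(p[2]),np.sin(p[2]);return np.array([p[0]+c*q[0]-s*q[1],p[1]+s*q[0]+c*q[1],q[2]])
def res(p):return np.concatenate([proj(i,T(p,f(p)))-np.array(o) for i,o,f in obs])
if __name__=='__main__':
    a,b=ray(S,309.5,262,.016),ray(S,258.7,340.5,.016);print(a,b,np.linalg.norm(a-b));print(ray(D,350,232.7,.016),ray(D,372.7,296,.016))
    d=(b-a)/np.linalg.norm(b-a);yaw=np.arctan2(-d[0],d[1]);m=(a+b)/2
    p0=[m[0]+.09*np.cos(yaw),m[1]+.09*np.sin(yaw),yaw,0,.042]
    r=least_squares(res,p0,loss='soft_l1');p=r.x;print(p,np.degrees(p[2]));print(res(p).reshape(-1,2).round(1))
    print('pad',T(p,(p[3]-.033,0,.052)))
    # screwdriver
    for n,i,pts in(('S',S,[(310+85/6,170+108/6),(310+307/6,170+237/6),(310+546/6,170+384/6)]),('D',D,[(250+166/3,160+72/3),(250+275/3,160+68/3),(250+384/3,160+63/3)])):
        P=[ray(i,u,v,.013) for u,v in pts];print(n,np.round(P,4),np.linalg.norm(P[0]-P[2]))
    for f,i in(('scene0',S),('side0',D)):
        im=cv2.imread(f'pics/{f}.png');im=cv2.resize(im,None,fx=1.25,fy=1.25)
E
python3 fit.py
```

```text
[ 0.48015592 -0.04871094  0.016     ] [0.47404182 0.12643176 0.016     ] 0.1752493906145606
[ 0.47848671 -0.04887302  0.016     ] [0.47728136 0.12420527 0.016     ]
[ 0.56703892  0.03848277  0.01735854 -0.0240338   0.04230706] 0.9945709064007353
[[ 0.9 -1.8]
 [-0.4 -0.7]
 [-0.2 -1. ]
 [ 0.9  0.3]
 [ 1.1  0.6]
 [ 1.1 -0.6]
 [-1.3 -0.3]
 [ 0.4 -0.2]
 [-2.2  0.3]
 [-0.7  0.4]
 [-0.4 -0.7]
 [ 0.7  2.7]
 [ 1.1  2.4]]
pad [0.51001371 0.0374928  0.052     ]
S [[ 0.5512 -0.2275  0.013 ]
 [ 0.4543 -0.2144  0.013 ]
 [ 0.3573 -0.1984  0.013 ]] 0.19611701156904993
D [[ 0.5509 -0.2345  0.013 ]
 [ 0.4535 -0.2152  0.013 ]
 [ 0.3553 -0.197   0.013 ]] 0.19919525426950943
```

jog_arm --travel '[[0.015, -0.034, 0], [0.015, -0.034, 0], [0.015, -0.034, 0], [0.015, -0.034, 0], [0.015, -0.034, 0], [0.015, -0.034, 0], [0.015, -0.034, 0], [0.015, -0.034, 0], [0.015, -0.034, 0], [0.015, -0.034, 0], [0.015, -0.034, 0], [0.015, -0.034, 0], [0.015, -0.034, 0], [0.015, -0.034, 0], [0.015, -0.034, 0], [0.015, -0.034, 0], [0.015, -0.034, 0], [0.015, -0.034, 0], [0.015, -0.034, -0.01], [0.015, -0.034, -0.01]]' --dr '[[0, 0, 0.007], [0, 0, 0.007], [0, 0, 0.007], [0, 0, 0.007], [0, 0, 0.007], [0, 0, 0.007], [0, 0, 0.007], [0, 0, 0.007], [0, 0, 0.007], [0, 0, 0.007], [0, 0, 0.007], [0, 0, 0.007], [0, 0, 0.007], [0, 0, 0.007], [0, 0, 0.007], [0, 0, 0.007], [0, 0, 0.007], [0, 0, 0.007], [0, 0, 0.007], [0, 0, 0.007]]' --jaw 0.06

```text
time_s: 1.82
position: [0.4697, -0.1587, 0.2112]
tool_rot: [[-0.985, 0.172, 0.001], [0.172, 0.985, -0.0], [-0.001, -0.0, -1.0]]
ft_force: [0.6, 1.0, 0.5]
grip_width: 0.0601
```

jog_arm --travel '[[0.01, -0.02, -0.01], [0.01, -0.02, -0.01], [0.01, -0.02, -0.01], [0, 0, 0]]' --dr '[[0, 0, 0], [0, 0, 0], [0, 0, 0], [0, 0, 0]]'

```text
time_s: 2.15
position: [0.4996, -0.2195, 0.1788]
tool_rot: [[-0.985, 0.174, -0.002], [0.174, 0.985, 0.001], [0.003, 0.001, -1.0]]
ft_force: [-0.5, -0.3, -0.8]
grip_width: 0.0598
```

Run:
```python
from h import *
for n in['scene','side','wrist']: im=snap(n,n+'1')
s=observe();print(s['time_s'],s['position'],s['tool_rot'],s['q'],s['ft_force'])
im=cv2.imread('pics/wrist1.png');cv2.imwrite('pics/w1z.png',cv2.resize(im,None,fx=1.25,fy=1.25))
```

```text
2.3 [ 0.49897825 -0.2162912   0.18123306] [[-9.85095567e-01  1.72006900e-01 -5.91722745e-04]
 [ 1.72006572e-01  9.85095639e-01  5.66320379e-04]
 [ 6.80314508e-04  4.56099493e-04 -9.99999665e-01]] [-3.59158124e+01  2.35974132e+01  8.01755457e+01  6.57920867e-03
  7.62735324e+01 -1.16012859e+02] [-0.26851469 -0.19591404  0.34196786]
```

View pics/wrist1.png

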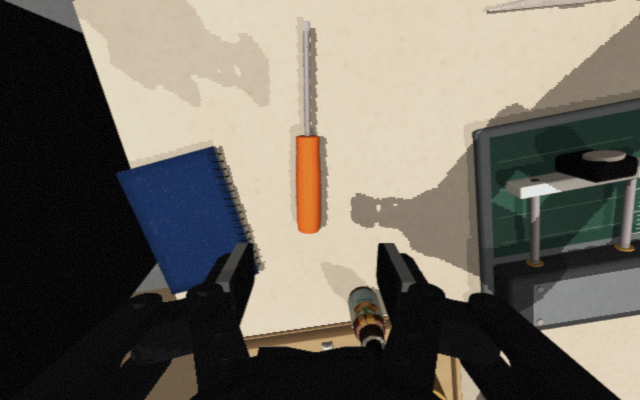

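Run:
```python
from h import *
W=load('wrist1');S=load('scene0');D=load('side0')
for p in [(309.5,229),(308,136),(306,21)]:print(ray(W,*p,.013).round(4))
print('TCP px',proj(W,observe()['position']), 'cam',(-W['R'].T@W['t']).round(3),W['R'].round(2))
print('dropper',ray(S,274,189,0),ray(D,270,208,0), ray(W,350,291,0))
print('board corner wrist x=-90,y=-90',ray(W,475,131,.016), 'nb corners',ray(W,217,149,.014),ray(W,260,272,.0))
```

```text
[ 0.5531 -0.2327  0.013 ]
[ 0.4565 -0.2166  0.013 ]
[ 0.3573 -0.2002  0.013 ]
TCP px [317.15208675 255.01743403] cam [ 0.427 -0.205  0.323] [[ 0.17  0.98  0.  ]
 [ 0.94 -0.17  0.29]
 [ 0.28 -0.05 -0.96]]
dropper [ 0.65186999 -0.17897783  0.        ] [ 0.65722221 -0.18582892  0.        ] [ 6.44699096e-01 -2.00813301e-01  5.55111512e-17]
board corner wrist x=-90,y=-90 [ 0.47952733 -0.05707239  0.016     ] nb corners [ 0.45318543 -0.30717674  0.014     ] [ 0.60132073 -0.30013575  0.        ]
```

jog_arm --travel '[[0.001, -0.001, -0.025], [0.001, -0.001, -0.025], [0.001, -0.001, -0.025], [0.001, -0.001, -0.025], [0.001, -0.001, -0.025], [0.001, -0.001, -0.025], [0, -0.001, -0.014], [0, -0.001, -0.008], [0, 0, -0.004], [0, 0, 0]]' --dr '[[0, 0, 0.001], [0, 0, 0.001], [0, 0, 0.001], [0, 0, 0.001], [0, 0, 0.001], [0, 0, 0.001], [0, 0, 0.001], [0, 0, 0], [0, 0, 0], [0, 0, 0]]'

```text
time_s: 3.13
position: [0.5053, -0.2244, 0.0056]
tool_rot: [[-0.986, 0.165, 0.0], [0.165, 0.986, -0.0], [-0.0, -0.0, -1.0]]
ft_force: [-0.6, -0.3, -0.1]
grip_width: 0.0601
```

jog_arm --travel '[[0, 0, 0], [0, 0, 0], [0, 0, 0], [0, 0, 0], [0, 0, 0], [0, 0, 0]]' --dr '[[0, 0, 0], [0, 0, 0], [0, 0, 0], [0, 0, 0], [0, 0, 0], [0, 0, 0]]' --jaw 0.015 --newtons 70

```text
time_s: 3.63
position: [0.5057, -0.2249, 0.0066]
tool_rot: [[-0.986, 0.165, 0.002], [0.165, 0.986, -0.001], [-0.002, -0.001, -1.0]]
ft_force: [-1.4, 1.5, 7.4]
grip_width: 0.0225
```

jog_arm --travel '[[0, 0, 0.005], [0, 0, 0.01], [0, 0, 0.015], [0, 0, 0.02], [0, 0, 0.02], [0, 0, 0]]' --dr '[[0, 0, 0], [0, 0, 0], [0, 0, 0], [0, 0, 0], [0, 0, 0], [0, 0, 0]]'

```text
time_s: 4.13
position: [0.5067, -0.2257, 0.0797]
tool_rot: [[-0.986, 0.165, 0.006], [0.165, 0.986, -0.004], [-0.006, -0.003, -1.0]]
ft_force: [-0.1, -0.4, -0.5]
grip_width: 0.0225
```

Run:
```python
from h import *
for n in['scene','side','wrist']: im=snap(n,n+'2')
s=observe();print(s['time_s'],s['position'],s['grip_width'],s['ft_force'],s['wrist_torque'])
a=cv2.imread('pics/scene2.png')[160:260,290:430];b=cv2.imread('pics/side2.png')[130:230,270:410]
a,b=[cv2.resize(x,None,fx=4,fy=4,interpolation=2)[:400,:400] if 0 else cv2.resize(x,None,fx=2.8,fy=2.8,interpolation=2) for x in(a,b)]
cv2.imwrite('pics/g2.png',np.hstack([a,b]))
```

```text
4.2833 [ 0.50498504 -0.22454336  0.07523809] 0.022371790486130576 [-0.1085651  -0.59074196 -2.06498208] [ 0.02394393 -0.0359879  -0.02710822]
```

View pics/g2.png

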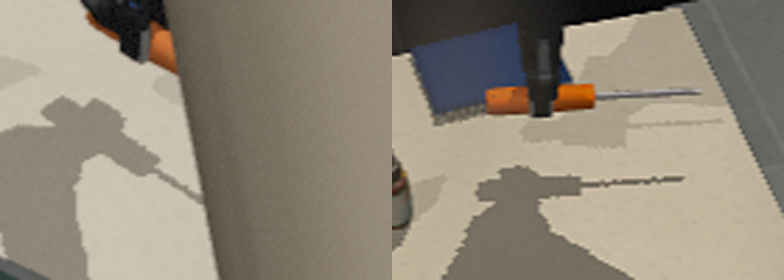

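View pics/wrist2.png

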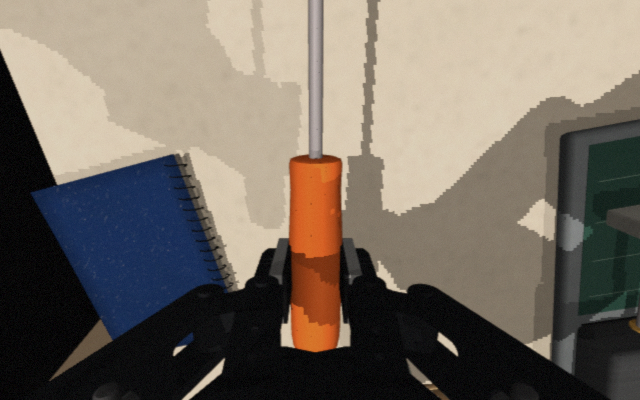

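Run:
```python
from h import *
D=load('side2');W=load('wrist2')
p=observe()['position'];R=observe()['tool_rot'];d=-R[:,0];d=d
print(d)
for z in(.078,.083,.088):print(z,ray(D,303.9,165.7,z).round(4),ray(D,379.3,162.9,z).round(4))
for h in(.005,.008,.011):
  for s in(-.15,-.05,.0,.05):
    X=p+d*s-R[:,2]*h;print(h,s,X.round(4),proj(D,X).round(1),proj(W,X).round(1))
```

```text
[ 9.86272530e-01 -1.65125573e-01 -2.05710836e-04]
0.078 [ 0.5508 -0.2409  0.078 ] [ 0.3566 -0.2029  0.078 ]
0.083 [ 0.5516 -0.2361  0.083 ] [ 0.3587 -0.1983  0.083 ]
0.088 [ 0.5524 -0.2313  0.088 ] [ 0.3608 -0.1938  0.088 ]
0.005 -0.15 [ 0.357  -0.1998  0.0803] [379.6 163.1] [ 316.5 -127.1]
0.005 -0.05 [ 0.4557 -0.2163  0.0802] [341.6 165.3] [316.5 156.3]
0.005 0.0 [ 0.505  -0.2245  0.0802] [322.4 166.4] [316.5 257.7]
0.005 0.05 [ 0.5543 -0.2328  0.0802] [303.2 167.5] [316.5 341.6]
0.008 -0.15 [ 0.357  -0.1998  0.0833] [379.7 162.3] [ 316.6 -133.2]
0.008 -0.05 [ 0.4557 -0.2163  0.0832] [341.6 164.5] [316.5 157.5]
0.008 0.0 [ 0.505  -0.2245  0.0832] [322.4 165.6] [316.5 260.7]
0.008 0.05 [ 0.5543 -0.2328  0.0832] [303.1 166.7] [316.5 345.8]
0.011 -0.15 [ 0.357  -0.1998  0.0863] [379.9 161.5] [ 316.6 -139.7]
0.011 -0.05 [ 0.4557 -0.2163  0.0862] [341.6 163.7] [316.6 158.7]
0.011 0.0 [ 0.505  -0.2245  0.0862] [322.4 164.8] [316.5 263.8]
0.011 0.05 [ 0.5543 -0.2328  0.0862] [303.1 165.9] [316.5 350.1]
```

jog_arm --travel '[[-0.011, 0.026, 0.01], [-0.011, 0.026, 0.01], [-0.011, 0.026, 0.01], [-0.011, 0.026, 0], [-0.011, 0.026, 0], [-0.011, 0.026, 0], [-0.011, 0.026, 0], [-0.011, 0.026, 0], [-0.011, 0.026, 0], [-0.011, 0.028, 0], [0, 0, 0], [0, 0, 0]]' --dr '[[0, 0, 0.018], [0, 0, 0.018], [0, 0, 0.018], [0, 0, 0.018], [0, 0, 0.018], [0, 0, 0.018], [0, 0, 0.018], [0, 0, 0.018], [0, 0, 0.018], [0, 0, 0.018], [0, 0, 0], [0, 0, 0]]'

```text
time_s: 5.28
position: [0.3944, 0.0383, 0.1048]
tool_rot: [[-1.0, -0.017, -0.002], [-0.017, 1.0, 0.0], [0.002, 0.0, -1.0]]
ft_force: [-0.0, -0.9, -0.7]
grip_width: 0.0226
```

Run:
```python
from h import *
for n in['scene','side','wrist']: im=snap(n,n+'3')
s=observe();print(s['time_s'],s['position'],s['tool_rot'].round(4),s['grip_width'],s['ft_force'],s['wrist_torque'])
a=cv2.imread('pics/scene3.png')[200:350,200:400];b=cv2.imread('pics/side3.png')[180:330,270:470]
cv2.imwrite('pics/g3.png',np.vstack([cv2.resize(x,None,fx=4,fy=4,interpolation=2) for x in(a,)]));cv2.imwrite('pics/g3b.png',cv2.resize(b,None,fx=4,fy=4,interpolation=2))
```

```text
5.4333 [0.39564804 0.03663561 0.10506519] [[-9.999e-01 -1.330e-02 -2.000e-04]
 [-1.330e-02  9.999e-01 -1.000e-04]
 [ 2.000e-04 -1.000e-04 -1.000e+00]] 0.02246513185449966 [-0.29374009  1.1474792  -1.43279615] [ 0.03204101  0.00302281 -0.00858829]
```

View pics/g3.png

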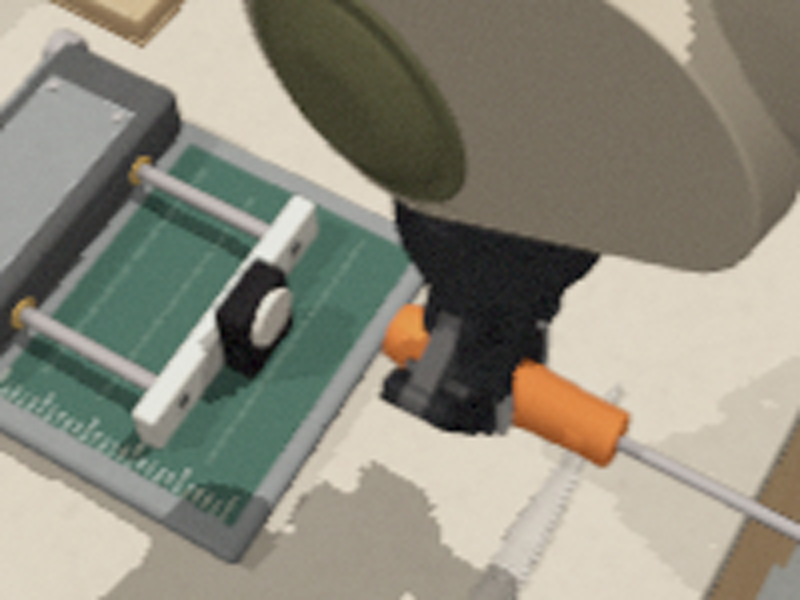

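View pics/g3b.png

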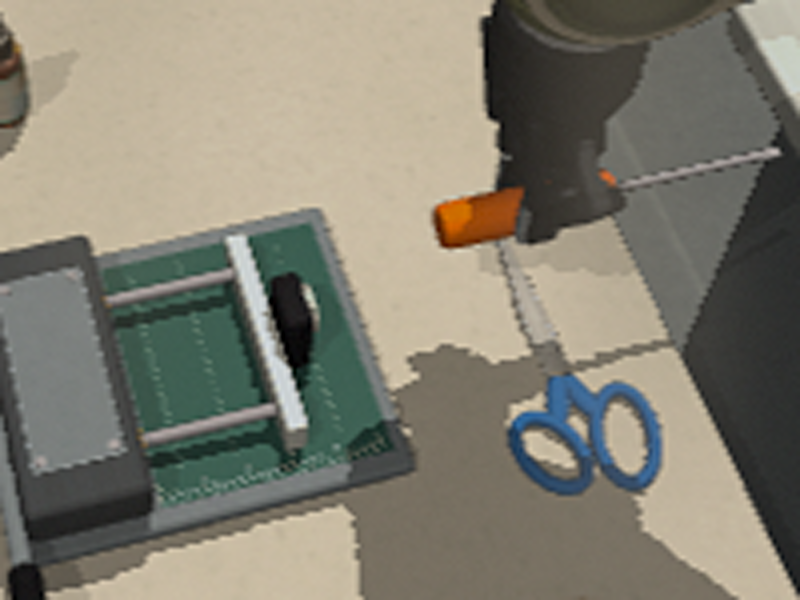

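View pics/wrist3.png

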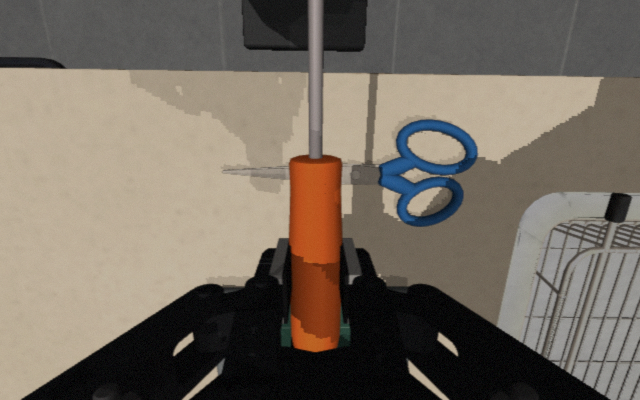

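Run:
```python
from h import *
a=cv2.imread('pics/wrist1.png')[90:340,440:640];cv2.imwrite('pics/w1z.png',cv2.resize(a,None,fx=2.4*1.3,fy=2.4,interpolation=2) if 0 else cv2.resize(a,None,fx=2.4,fy=2.4,interpolation=2))
```

```text
(no output)
```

View pics/w1z.png

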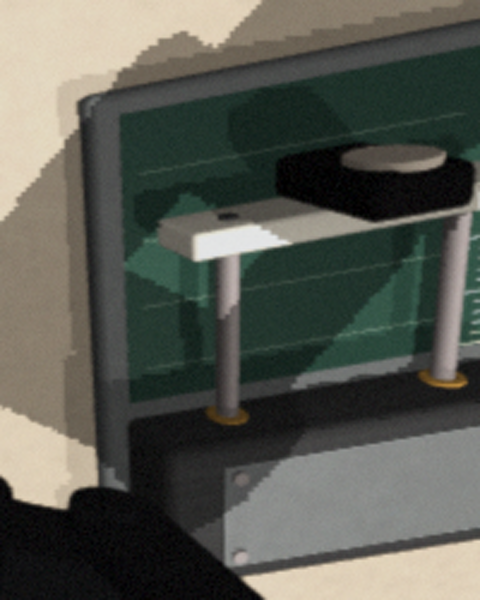

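Run:
```python
from h import *
from fit import *
W=load('wrist1')
def ln(i,a,b,z):
    A,B=ray(i,*a,z),ray(i,*b,z);d=B-A;return A.round(4),B.round(4),round(np.degrees(np.arctan2(d[1],d[0])),2)
print('W -y edge',ln(W,(476.7,135.8),(482.9,290),.016))
print('W back edge',ln(W,(480.5,130),(640,98.3),.016))
print('W cover',ln(W,(533.75,284.6),(640,268.3),.053))
print('W mat line',ln(W,(440+140/2.4,90+172/2.4),(440+465/2.4,90+113/2.4),.016))
print('W pad',ray(W,603.75,155.8,.052))
g=lambda x,y:(200+x/4,200+y/4); h=lambda x,y:(270+x/4,180+y/4)
S3=load('scene3');D3=load('side3')
print('S pad',ray(S3,*g(271,318),.052))
print('S back edge',ln(S3,g(425,262),g(250,545),.016),'S plate',ln(S,sc(454,236),sc(294,423),.053),ln(S,sc(373,198),sc(216,382),.053))
print('S rods',ln(S3,g(142,160),g(268,222),.04),ln(S3,g(25,308),g(150,377),.04))
print('S matline',ln(S,sc(560,348),sc(470,490),.016))
print('D back',ln(D3,h(325,225),h(410,455),.016),'D plate',ln(D3,h(80,266),h(122,445),.053),ln(D3,h(-3,290),h(40,468),.053),'rods',ln(D3,h(110,298),h(232,272),.04),ln(D3,h(148,438),h(275,410),.04))
print('D +y edge',ln(D3,h(395,472),h(160,520),.016),'-y',ln(D3,h(110,258),h(310,211),.016))
s=observe();R=s['tool_rot'];b=s['position']-R[:,0]*.05-R[:,2]*.008
print('butt pred',b,proj(S3,b),proj(D3,b),'obs')
```

```text
W -y edge (array([ 0.4844, -0.0556,  0.016 ]), array([ 0.6588, -0.0534,  0.016 ]), np.float64(0.7))
W back edge (array([ 0.4795, -0.0518,  0.016 ]), array([0.476 , 0.0962, 0.016 ]), np.float64(91.33))
W cover (array([ 0.6334, -0.0222,  0.053 ]), array([0.6331, 0.0789, 0.053 ]), np.float64(90.2))
W mat line (array([ 0.5138, -0.0351,  0.016 ]), array([0.5122, 0.0946, 0.016 ]), np.float64(90.68))
W pad [0.51432127 0.03552747 0.052     ]
S pad [0.51264624 0.03773801 0.052     ]
S back edge (array([ 0.4815, -0.039 ,  0.016 ]), array([0.4728, 0.1171, 0.016 ]), np.float64(93.17)) S plate (array([ 0.6316, -0.019 ,  0.053 ]), array([0.6303, 0.0987, 0.053 ]), np.float64(90.64)) (array([ 0.68  , -0.0173,  0.053 ]), array([0.6748, 0.1003, 0.053 ]), np.float64(92.51))
S rods (array([ 0.6199, -0.0067,  0.04  ]), array([ 0.5476, -0.0083,  0.04  ]), np.float64(-178.67)) (array([0.6162, 0.0847, 0.04  ]), array([0.5466, 0.0837, 0.04  ]), np.float64(-179.15))
S matline (array([ 0.5682, -0.0102,  0.016 ]), array([0.5595, 0.0726, 0.016 ]), np.float64(95.97))
D back (array([ 0.4785, -0.0381,  0.016 ]), array([0.476, 0.119, 0.016]), np.float64(90.89)) D plate (array([ 0.6313, -0.0212,  0.053 ]), array([0.6306, 0.0936, 0.053 ]), np.float64(90.35)) (array([ 0.6799, -0.0167,  0.053 ]), array([0.6748, 0.0961, 0.053 ]), np.float64(92.56)) rods (array([ 0.6179, -0.0042,  0.04  ]), array([ 0.5458, -0.0043,  0.04  ]), np.float64(-179.89)) (array([0.6154, 0.0865, 0.04  ]), array([0.5448, 0.0868, 0.04  ]), np.float64(179.71))
D +y edge (array([0.4871, 0.1266, 0.016 ]), array([0.6177, 0.1228, 0.016 ]), np.float64(-1.68)) -y (array([ 0.6107, -0.0463,  0.016 ]), array([ 0.4845, -0.0502,  0.016 ]), np.float64(-178.23))
butt pred [0.44564558 0.03729991 0.11305296] [298.67313628 278.92221916] [378.07737588 236.08358703] obs
```

jog_arm --travel '[[0, 0, -0.01], [0, 0, -0.015], [0, 0, -0.015], [0, 0, -0.012], [0, 0, -0.006], [0, 0, -0.003], [0.01, 0, 0], [0.01, 0, 0], [0.01, 0, 0], [0.01, 0, 0], [0.006, 0.0005, 0], [0.004, 0, 0], [0, 0, 0], [0, 0, 0]]' --dr '[[0, 0, 0], [0, 0, 0], [0, 0, 0], [0, 0, 0], [0, 0, 0], [0, 0, 0], [0, 0, 0], [0, 0, 0], [0, 0, 0], [0, 0, 0], [0, 0, 0], [0, 0, 0], [0, 0, 0], [0, 0, 0]]'

```text
time_s: 6.6
position: [0.445, 0.0378, 0.0443]
tool_rot: [[-1.0, -0.014, -0.0], [-0.014, 1.0, 0.0], [0.0, 0.0, -1.0]]
ft_force: [-0.6, 0.0, -0.9]
grip_width: 0.0224
```

```bash
cat > look.py <<'E'
from h import *
import sys
n=sys.argv[1]
im1=snap('scene','scene'+n);im2=snap('side','side'+n)
s=observe();print(s['time_s'],s['position'].round(4),s['tool_rot'][:,0].round(4),s['tool_rot'][:,2].round(4),s['ft_force'].round(2),s['wrist_torque'].round(3))
a=cv2.imread(f'pics/scene{n}.png')[215:335,200:330];b=cv2.imread(f'pics/side{n}.png')[205:325,290:420]
cv2.imwrite(f'pics/g{n}.png',np.hstack([cv2.resize(x,None,fx=3,fy=3,interpolation=2) for x in(a,b)]))
R=s['tool_rot'];bt=s['position']-R[:,0]*.05-R[:,2]*.008
print('butt',bt.round(4),'in crop',(proj(im1,bt)-[200,215])*3,(proj(im2,bt)-[290-130,205])*3)
E
python3 look.py 4
```

```text
6.7 [0.4447 0.0378 0.0443] [-9.999e-01 -1.420e-02  6.000e-04] [-6.e-04  1.e-04 -1.e+00] [ 0.35 -0.4  -0.44] [0.018 0.015 0.004]
butt [0.4947 0.0385 0.0523] in crop [227.80970438 208.0557939 ] [584.21129915 153.416034  ]
```

View pics/g4.png

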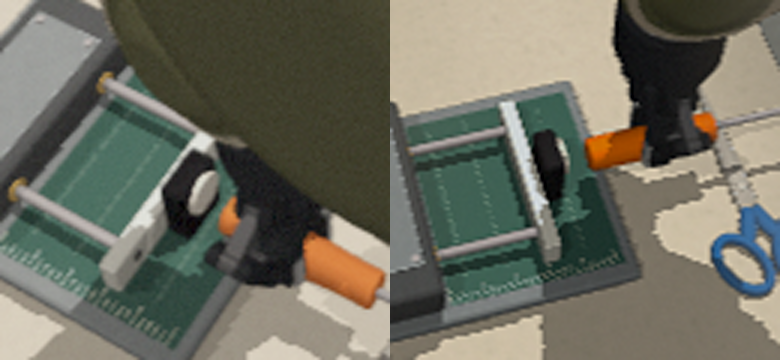

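Run:
```python
from h import *
S=load('scene4');D=load('side4')
for i,(u,v),n in((S,(240,245),'a'),(D,(455,215),'b')):
    u0=u if n=='a' else 465
    c=i['color'][:,:,::-1]
    x0,y0=(240,245) if n=='a' else (462,235)
    x0,y0=(240,250) if n=='a' else (460,235)
    if n=='b': x0,y0=(335,235)
    c=cv2.resize(c[y0:y0+50,x0:x0+50],None,fx=8,fy=8,interpolation=2)
    cv2.imwrite(f'pics/z{n}.png',c)
cv2.imwrite('pics/z4.png',np.hstack([cv2.imread('pics/za.png'),cv2.imread('pics/zb.png')]))
for z in (.052,):
  for X in((.5135,.037,.052),(.4947,.0385,.0523),(.4947,.0385,.0638),(.4947,.0385,.0408),(.5135,.037,.066),(.5135,.037,.038)):
    print(X,((proj(S,X)-[240,250])*8).round(0),((proj(D,X)-[335,235])*8+[400,0]).round(0))
```

```text
(0.5135, 0.037, 0.052) [221. 232.] [492. 179.]
(0.4947, 0.0385, 0.0523) [288. 275.] [558. 169.]
(0.4947, 0.0385, 0.0638) [283. 249.] [560. 147.]
(0.4947, 0.0385, 0.0408) [292. 300.] [556. 190.]
(0.5135, 0.037, 0.066) [214. 199.] [494. 153.]
(0.5135, 0.037, 0.038) [227. 263.] [490. 205.]
```

View pics/z4.png

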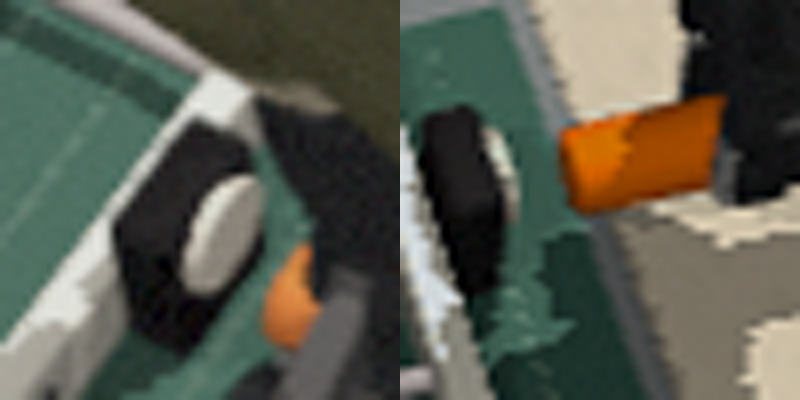

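Run:
```python
from h import *
S=load('scene4');D=load('side4')
out=[]
for i,x0,y0 in((S,240,250),(D,335,235)):
    c=cv2.resize(i['color'][y0:y0+50,x0:x0+50,::-1],None,fx=8,fy=8,interpolation=2)
    P=lambda X:tuple(int(v) for v in ((proj(i,X)+.0-[x0,y0])*8+4))
    for th in np.linspace(0,2*np.pi,60):
        for X0,r,col in(((.4947,.0385,.0523),.0115,(255,0,0)),((.475,.0381,.0523),.0120,(255,255,0)),((.5135,.037,.052),.014,(0,0,255))):
            cv2.circle(c,P((X0[0],X0[1]+r*np.cos(th),X0[2]+r*np.sin(th))),1,col,-1)
    out.append(c)
cv2.imwrite('pics/z4b.png',np.hstack(out))
```

```text
(no output)
```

View pics/z4b.png

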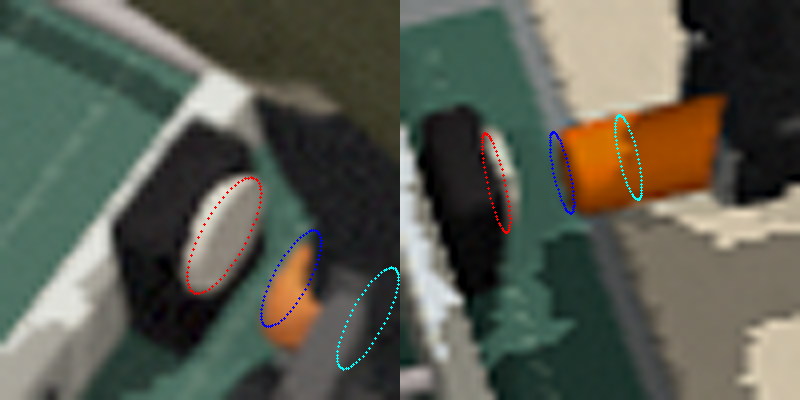

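jog_arm --travel '[[0.004, -0.0005, 0.0005], [0.004, -0.0005, 0.0005], [0.004, -0.0005, 0], [0.003, 0, 0], [0, 0, 0], [0, 0, 0]]' --dr '[[0, 0, 0], [0, 0, 0], [0, 0, 0], [0, 0, 0], [0, 0, 0], [0, 0, 0]]'

```text
time_s: 7.2
position: [0.4603, 0.0363, 0.0452]
tool_rot: [[-1.0, -0.014, -0.0], [-0.014, 1.0, 0.0], [0.0, 0.0, -1.0]]
ft_force: [-0.6, -0.4, -1.8]
grip_width: 0.0224
```

jog_arm --travel '[[0.001, 0, 0], [0.001, 0, 0], [0.001, 0, 0]]' --dr '[[0, 0, 0], [0, 0, 0], [0, 0, 0]]'

```text
time_s: 7.45
position: [0.4628, 0.0363, 0.0452]
tool_rot: [[-1.0, -0.014, -0.001], [-0.014, 1.0, 0.0], [0.001, 0.0, -1.0]]
ft_force: [-3.6, -0.2, -1.0]
grip_width: 0.0226
```

jog_arm --travel '[[0.001, 0, 0], [0.001, 0, 0]]' --dr '[[0, 0, 0], [0, 0, 0]]'

```text
time_s: 7.62
position: [0.4641, 0.0364, 0.0451]
tool_rot: [[-1.0, -0.014, -0.003], [-0.014, 1.0, 0.0], [0.003, 0.0, -1.0]]
ft_force: [-6.0, -1.5, 1.2]
grip_width: 0.0226
```

```bash
python3 look.py 5
python3 - <<'E'
from h import *
o=[]
for n,x0,y0 in(('scene5',235,245),('side5',325,230)):
    i=load(n);o.append(cv2.resize(i['color'][y0:y0+50,x0:x0+50,::-1],None,fx=8,fy=8,interpolation=2))
cv2.imwrite('pics/z5.png',np.hstack(o))
E
```

```text
7.7167 [0.4643 0.0364 0.0451] [-0.9999 -0.0144  0.0023] [-2.3e-03  2.0e-04 -1.0e+00] [-5.14 -1.54  0.93] [-0.098  0.801 -0.057]
butt [0.5144 0.0371 0.053 ] in crop [201.30920808 190.50804819] [558.49488735 156.77314607]
```

View pics/z5.png

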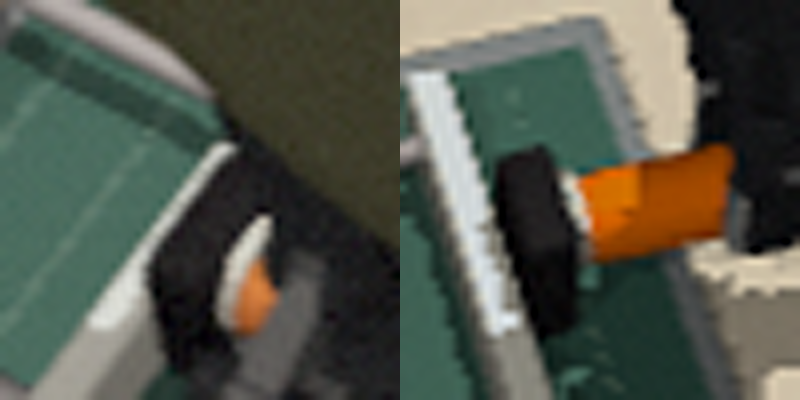

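jog_arm --travel '[[-0.002, 0, 0], [-0.004, 0, 0.001], [0, -0.0005, 0], [0, 0, 0], [0, 0, 0], [0.003, 0, 0], [0.002, 0, 0], [0.001, 0, 0], [0.001, 0, 0], [0.001, 0, 0], [0.001, 0, 0], [0.001, 0, 0], [0.001, 0, 0], [0.001, 0, 0], [0.001, 0, 0], [0.001, 0, 0]]' --dr '[[0, 0, 0], [0, 0, 0], [0, 0, 0], [0, 0, 0], [0, 0, 0], [0, 0, 0], [0, 0, 0], [0, 0, 0], [0, 0, 0], [0, 0, 0], [0, 0, 0], [0, 0, 0], [0, 0, 0], [0, 0, 0], [0, 0, 0], [0, 0, 0]]'

```text
time_s: 9.05
position: [0.4723, 0.0359, 0.0461]
tool_rot: [[-1.0, -0.014, -0.003], [-0.014, 1.0, 0.0], [0.003, 0.0, -1.0]]
ft_force: [-4.7, -0.8, 1.2]
grip_width: 0.0224
```

jog_arm --travel '[[-0.003, 0, 0], [-0.003, 0, 0], [0, 0, 0], [0, 0, 0], [0, 0, 0]]' --dr '[[0, 0, 0], [0, 0, 0], [0, 0, 0], [0, 0, 0], [0, 0, 0]]'

```text
time_s: 9.47
position: [0.4674, 0.0357, 0.0464]
tool_rot: [[-1.0, -0.014, 0.001], [-0.014, 1.0, -0.0], [-0.001, -0.0, -1.0]]
ft_force: [0.4, 0.4, -0.9]
grip_width: 0.0224
```

```bash
python3 look.py 6
```

```text
9.5667 [0.4674 0.0358 0.0464] [-9.999e-01 -1.420e-02 -4.000e-04] [ 4.e-04 -1.e-04 -1.e+00] [-1.47 -0.67 -0.39] [-0.062 -0.05  -0.002]
butt [0.5174 0.0365 0.0544] in crop [197.38276676 186.16306199] [554.37631583 155.94160507]
```

View pics/g6.png

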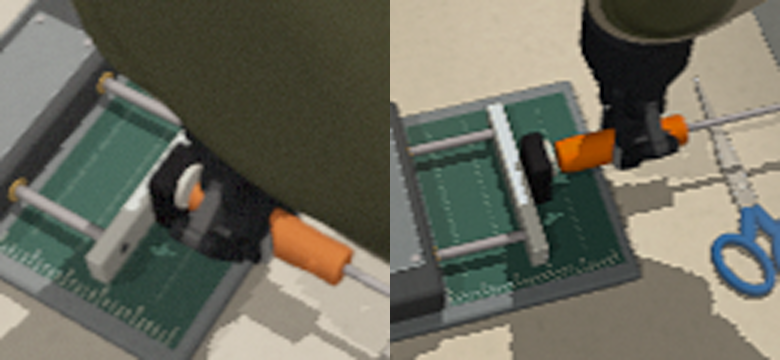

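jog_arm --travel '[[0.003, 0, 0], [0.002, 0, 0], [0.001, 0, 0], [0.001, 0, 0], [0.001, 0, 0], [0.001, 0, 0], [0.001, 0, 0], [0.001, 0, 0], [0.001, 0, 0], [0.001, 0, 0]]' --dr '[[0, 0, 0], [0, 0, 0], [0, 0, 0], [0, 0, 0], [0, 0, 0], [0, 0, 0], [0, 0, 0], [0, 0, 0], [0, 0, 0], [0, 0, 0]]'

```text
time_s: 10.4
position: [0.4793, 0.0359, 0.0461]
tool_rot: [[-1.0, -0.014, -0.003], [-0.014, 1.0, 0.0], [0.003, 0.0, -1.0]]
ft_force: [-4.4, -1.3, 2.1]
grip_width: 0.0221
```

jog_arm --travel '[[-0.003, 0, 0], [-0.003, 0, 0], [0, 0, 0], [0, 0, 0], [0, 0, 0], [0, 0, 0], [0.003, 0, 0], [0.002, 0, 0], [0.001, 0, 0], [0.001, 0, 0], [0.001, 0, 0], [0.001, 0, 0], [0.001, 0, 0], [0.001, 0, 0], [0.001, 0, 0], [0.001, 0, 0]]' --dr '[[0, 0, 0], [0, 0, 0], [0, 0, 0], [0, 0, 0], [0, 0, 0], [0, 0, 0], [0, 0, 0], [0, 0, 0], [0, 0, 0], [0, 0, 0], [0, 0, 0], [0, 0, 0], [0, 0, 0], [0, 0, 0], [0, 0, 0], [0, 0, 0]]'

```text
time_s: 11.73
position: [0.4863, 0.0359, 0.0461]
tool_rot: [[-1.0, -0.014, -0.003], [-0.014, 1.0, 0.0], [0.003, 0.0, -1.0]]
ft_force: [-4.7, -0.8, 1.1]
grip_width: 0.0225
```

jog_arm --travel '[[-0.003, 0, 0], [-0.003, 0, 0], [0, 0, 0], [0, 0, 0], [0, 0, 0], [0, 0, 0]]' --dr '[[0, 0, 0], [0, 0, 0], [0, 0, 0], [0, 0, 0], [0, 0, 0], [0, 0, 0]]'

```text
time_s: 12.23
position: [0.4814, 0.0357, 0.0464]
tool_rot: [[-1.0, -0.014, 0.0], [-0.014, 1.0, -0.0], [-0.0, -0.0, -1.0]]
ft_force: [0.9, -0.4, -0.5]
grip_width: 0.0224
```

```bash
python3 look.py 7
```

```text
12.3333 [0.4814 0.0358 0.0463] [-9.999e-01 -1.420e-02 -2.000e-04] [ 2.e-04 -0.e+00 -1.e+00] [ 0.08  0.37 -1.06] [-0.006 -0.043  0.004]
butt [0.5313 0.0365 0.0543] in crop [177.98679499 175.76733306] [536.36780182 159.91755591]
```

View pics/g7.png

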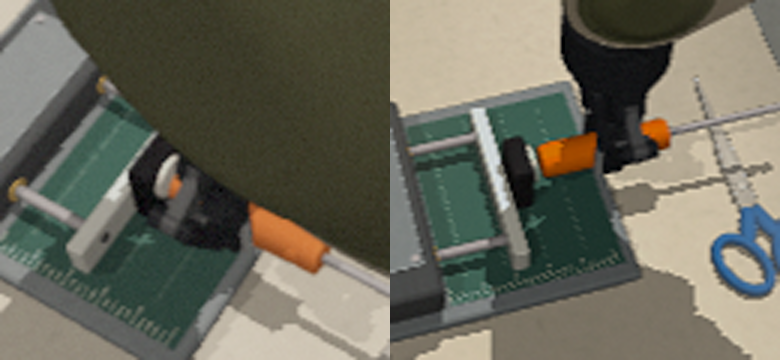

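jog_arm --travel '[[0.003, 0, 0], [0.002, 0, 0], [0.001, 0, 0], [0.001, 0, 0], [0.001, 0, 0], [0.001, 0, 0]]' --dr '[[0, 0, 0], [0, 0, 0], [0, 0, 0], [0, 0, 0], [0, 0, 0], [0, 0, 0]]'

```text
time_s: 12.83
position: [0.4893, 0.0358, 0.0461]
tool_rot: [[-1.0, -0.014, -0.002], [-0.014, 1.0, 0.0], [0.002, 0.0, -1.0]]
ft_force: [-5.7, -1.4, 1.5]
grip_width: 0.0225
```

jog_arm --travel '[[0.0005, 0, 0], [0.0005, 0, 0]]' --dr '[[0, 0, 0], [0, 0, 0]]'

```text
time_s: 13.0
position: [0.4904, 0.0359, 0.0461]
tool_rot: [[-1.0, -0.014, -0.002], [-0.014, 1.0, 0.0], [0.002, 0.0, -1.0]]
ft_force: [-4.8, -1.2, 2.2]
grip_width: 0.0222
```

jog_arm --travel '[[0.0005, 0, 0], [0.0005, 0, 0]]' --dr '[[0, 0, 0], [0, 0, 0]]'

```text
time_s: 13.17
position: [0.4914, 0.0359, 0.0461]
tool_rot: [[-1.0, -0.014, -0.002], [-0.014, 1.0, 0.0], [0.002, 0.0, -1.0]]
ft_force: [-4.9, -0.4, 1.6]
grip_width: 0.0224
```

jog_arm --travel '[[0.0005, 0, 0], [0.0005, 0, 0]]' --dr '[[0, 0, 0], [0, 0, 0]]'

```text
time_s: 13.33
position: [0.4924, 0.0359, 0.0461]
tool_rot: [[-1.0, -0.014, -0.002], [-0.014, 1.0, 0.0], [0.002, 0.0, -1.0]]
ft_force: [-4.3, -0.3, 0.8]
grip_width: 0.0222
```

jog_arm --travel '[[-0.003, 0, 0], [-0.003, 0, 0], [0, 0, 0], [0, 0, 0], [0, 0, 0], [0, 0, 0], [0.003, 0, 0], [0.002, 0, 0], [0.001, 0, 0], [0.0005, 0, 0], [0.0005, 0, 0]]' --dr '[[0, 0, 0], [0, 0, 0], [0, 0, 0], [0, 0, 0], [0, 0, 0], [0, 0, 0], [0, 0, 0], [0, 0, 0], [0, 0, 0], [0, 0, 0], [0, 0, 0]]'

```text
time_s: 14.25
position: [0.4934, 0.0358, 0.0461]
tool_rot: [[-1.0, -0.014, -0.002], [-0.014, 1.0, 0.0], [0.002, 0.0, -1.0]]
ft_force: [-5.5, -0.5, 1.3]
grip_width: 0.0223
```

jog_arm --travel '[[0.0005, 0, 0], [0.0005, 0, 0]]' --dr '[[0, 0, 0], [0, 0, 0]]'

```text
time_s: 14.42
position: [0.4944, 0.0358, 0.0461]
tool_rot: [[-1.0, -0.014, -0.002], [-0.014, 1.0, 0.0], [0.002, 0.0, -1.0]]
ft_force: [-5.1, -1.2, 2.0]
grip_width: 0.0225
```

jog_arm --travel '[[0.0005, 0, 0], [0.0005, 0, 0]]' --dr '[[0, 0, 0], [0, 0, 0]]'

```text
time_s: 14.58
position: [0.4954, 0.0358, 0.0461]
tool_rot: [[-1.0, -0.014, -0.002], [-0.014, 1.0, 0.0], [0.002, 0.0, -1.0]]
ft_force: [-5.5, -1.3, 1.2]
grip_width: 0.0222
```

jog_arm --travel '[[0.0005, 0, 0], [0.0005, 0, 0]]' --dr '[[0, 0, 0], [0, 0, 0]]'

```text
time_s: 14.75
position: [0.4964, 0.0358, 0.0461]
tool_rot: [[-1.0, -0.014, -0.002], [-0.014, 1.0, 0.0], [0.002, 0.0, -1.0]]
ft_force: [-5.1, -0.5, 0.1]
grip_width: 0.0226
```

jog_arm --travel '[[0.0005, 0, 0], [0.0005, 0, 0]]' --dr '[[0, 0, 0], [0, 0, 0]]'

```text
time_s: 14.92
position: [0.4974, 0.0359, 0.0461]
tool_rot: [[-1.0, -0.014, -0.002], [-0.014, 1.0, 0.0], [0.002, 0.0, -1.0]]
ft_force: [-4.9, -0.2, 1.5]
grip_width: 0.0222
```

jog_arm --travel '[[0.0005, 0, 0], [0.0005, 0, 0]]' --dr '[[0, 0, 0], [0, 0, 0]]'

```text
time_s: 15.08
position: [0.4984, 0.0359, 0.0461]
tool_rot: [[-1.0, -0.014, -0.002], [-0.014, 1.0, 0.0], [0.002, 0.0, -1.0]]
ft_force: [-4.2, -0.1, 1.3]
grip_width: 0.0225
```

jog_arm --travel '[[-0.003, 0, 0], [-0.003, 0, 0], [0, 0, 0], [0, 0, 0], [0, 0, 0], [0, 0, 0], [0.003, 0, 0], [0.002, 0, 0], [0.001, 0, 0], [0.0005, 0, 0], [0.0005, 0, 0]]' --dr '[[0, 0, 0], [0, 0, 0], [0, 0, 0], [0, 0, 0], [0, 0, 0], [0, 0, 0], [0, 0, 0], [0, 0, 0], [0, 0, 0], [0, 0, 0], [0, 0, 0]]'

```text
time_s: 16.0
position: [0.4995, 0.0358, 0.0461]
tool_rot: [[-1.0, -0.014, -0.002], [-0.014, 1.0, 0.0], [0.002, 0.0, -1.0]]
ft_force: [-4.9, -2.2, 1.5]
grip_width: 0.0224
```

jog_arm --travel '[[0.0005, 0, 0], [0.0005, 0, 0]]' --dr '[[0, 0, 0], [0, 0, 0]]'

```text
time_s: 16.17
position: [0.5004, 0.0358, 0.0461]
tool_rot: [[-1.0, -0.014, -0.002], [-0.014, 1.0, 0.0], [0.002, 0.0, -1.0]]
ft_force: [-5.0, -1.7, 0.9]
grip_width: 0.0222
```

jog_arm --travel '[[0.0005, 0, 0], [0.0005, 0, 0]]' --dr '[[0, 0, 0], [0, 0, 0]]'

```text
time_s: 16.33
position: [0.5014, 0.0358, 0.0461]
tool_rot: [[-1.0, -0.014, -0.002], [-0.014, 1.0, 0.0], [0.002, 0.0, -1.0]]
ft_force: [-5.2, -1.4, 0.7]
grip_width: 0.0222
```

jog_arm --travel '[[0.0005, 0, 0], [0.0005, 0, 0]]' --dr '[[0, 0, 0], [0, 0, 0]]'

```text
time_s: 16.5
position: [0.5024, 0.0359, 0.0461]
tool_rot: [[-1.0, -0.014, -0.002], [-0.014, 1.0, 0.0], [0.002, 0.0, -1.0]]
ft_force: [-6.2, -1.3, 1.0]
grip_width: 0.0223
```

jog_arm --travel '[[0.0005, 0, 0], [0.0005, 0, 0]]' --dr '[[0, 0, 0], [0, 0, 0]]'

```text
time_s: 16.67
position: [0.5034, 0.0359, 0.0461]
tool_rot: [[-1.0, -0.014, -0.002], [-0.014, 1.0, 0.0], [0.002, 0.0, -1.0]]
ft_force: [-4.5, -0.6, 0.2]
grip_width: 0.0226
```

jog_arm --travel '[[0.0005, 0, 0], [0.0005, 0, 0]]' --dr '[[0, 0, 0], [0, 0, 0]]'

```text
time_s: 16.83
position: [0.5044, 0.0359, 0.0461]
tool_rot: [[-1.0, -0.014, -0.002], [-0.014, 1.0, 0.0], [0.002, 0.0, -1.0]]
ft_force: [-5.1, -1.1, 1.7]
grip_width: 0.0223
```

jog_arm --travel '[[-0.003, 0, 0], [-0.003, 0, 0], [0, 0, 0], [0, 0, 0], [0, 0, 0], [0, 0, 0], [0.003, 0, 0], [0.002, 0, 0], [0.001, 0, 0], [0.0005, 0, 0], [0.0005, 0, 0]]' --dr '[[0, 0, 0], [0, 0, 0], [0, 0, 0], [0, 0, 0], [0, 0, 0], [0, 0, 0], [0, 0, 0], [0, 0, 0], [0, 0, 0], [0, 0, 0], [0, 0, 0]]'

```text
time_s: 17.75
position: [0.5055, 0.0358, 0.0461]
tool_rot: [[-1.0, -0.014, -0.002], [-0.014, 1.0, -0.0], [0.002, -0.0, -1.0]]
ft_force: [-5.8, -1.3, 2.0]
grip_width: 0.0224
```

Commanded x is 0.506, and the fence has travelled about 43 mm.

jog_arm --travel '[[0.0005, 0, 0], [0.0005, 0, 0]]' --dr '[[0, 0, 0], [0, 0, 0]]'

```text
time_s: 17.92
position: [0.5064, 0.0358, 0.0462]
tool_rot: [[-1.0, -0.014, -0.002], [-0.014, 1.0, 0.0], [0.002, 0.0, -1.0]]
ft_force: [-5.8, -0.6, 1.2]
grip_width: 0.0225
```

jog_arm --travel '[[0.0005, 0, 0], [0.0005, 0, 0]]' --dr '[[0, 0, 0], [0, 0, 0]]'

```text
time_s: 18.08
position: [0.5073, 0.0359, 0.0461]
tool_rot: [[-1.0, -0.014, -0.002], [-0.014, 1.0, 0.0], [0.002, 0.0, -1.0]]
ft_force: [-4.9, -1.5, 1.7]
grip_width: 0.0222
```

jog_arm --travel '[[0.0005, 0, 0], [0.0005, 0, 0]]' --dr '[[0, 0, 0], [0, 0, 0]]'

```text
time_s: 18.25
position: [0.508, 0.0359, 0.0461]
tool_rot: [[-1.0, -0.014, -0.003], [-0.014, 1.0, 0.0], [0.003, 0.0, -1.0]]
ft_force: [-6.5, -1.2, 1.4]
grip_width: 0.0223
```

jog_arm --travel '[[0.0005, 0, 0], [0.0005, 0, 0]]' --dr '[[0, 0, 0], [0, 0, 0]]'

```text
time_s: 18.42
position: [0.5087, 0.0359, 0.046]
tool_rot: [[-1.0, -0.015, -0.004], [-0.015, 1.0, 0.0], [0.004, 0.0, -1.0]]
ft_force: [-8.5, -1.7, 3.0]
grip_width: 0.0223
```

jog_arm --travel '[[-0.003, 0, 0], [-0.003, 0, 0], [-0.004, 0, 0], [0, 0, 0], [0, 0, 0]]' --dr '[[0, 0, 0], [0, 0, 0], [0, 0, 0], [0, 0, 0], [0, 0, 0]]'

```text
time_s: 18.83
position: [0.5003, 0.0358, 0.0464]
tool_rot: [[-1.0, -0.014, 0.0], [-0.014, 1.0, -0.0], [-0.0, -0.0, -1.0]]
ft_force: [0.1, -0.8, -1.5]
grip_width: 0.0225
```

```bash
python3 look.py 8
```

```text
18.9333 [0.5005 0.0358 0.0464] [-9.999e-01 -1.420e-02 -5.000e-04] [ 5.e-04 -1.e-04 -1.e+00] [-0.48  0.74 -0.49] [-0.022 -0.042  0.013]
butt [0.5505 0.0365 0.0544] in crop [151.75357837 161.42133037] [511.47355886 165.18338083]
```

View pics/g8.png

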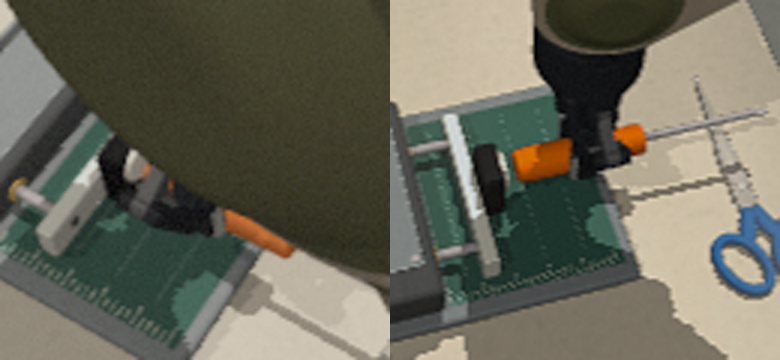

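jog_arm --travel '[[0.004, 0, 0], [0.003, 0, 0], [0.001, 0, 0], [0.0005, 0, 0], [0.0005, 0, 0]]' --dr '[[0, 0, 0], [0, 0, 0], [0, 0, 0], [0, 0, 0], [0, 0, 0]]'

```text
time_s: 19.35
position: [0.5087, 0.0358, 0.0461]
tool_rot: [[-1.0, -0.014, -0.002], [-0.014, 1.0, -0.0], [0.002, -0.0, -1.0]]
ft_force: [-3.9, -0.4, 1.1]
grip_width: 0.0224
```

jog_arm --travel '[[0.0005, 0, 0], [0, 0, 0]]' --dr '[[0, 0, 0], [0, 0, 0]]'

```text
time_s: 19.52
position: [0.5087, 0.0358, 0.0461]
tool_rot: [[-1.0, -0.014, -0.003], [-0.014, 1.0, -0.0], [0.003, 0.0, -1.0]]
ft_force: [-5.8, -1.5, 0.7]
grip_width: 0.0224
```

jog_arm --travel '[[0.0005, 0, 0]]' --dr '[[0, 0, 0]]'

```text
time_s: 19.6
position: [0.5087, 0.0358, 0.046]
tool_rot: [[-1.0, -0.014, -0.004], [-0.014, 1.0, 0.0], [0.004, 0.0, -1.0]]
ft_force: [-7.8, -1.9, 1.9]
grip_width: 0.0226
```

jog_arm --travel '[[-0.003, 0, 0], [-0.005, 0, 0], [-0.012, 0, 0], [-0.02, 0, 0], [-0.025, 0, 0], [-0.025, 0, 0.002], [-0.02, 0, 0.02], [-0.005, 0, 0.02], [0, 0, 0.016], [0, 0, 0], [0, 0, 0]]' --dr '[[0, 0, 0], [0, 0, 0], [0, 0, 0], [0, 0, 0], [0, 0, 0], [0, 0, 0], [0, 0, 0], [0, 0, 0], [0, 0, 0], [0, 0, 0], [0, 0, 0]]'

```text
time_s: 20.52
position: [0.3956, 0.0357, 0.1048]
tool_rot: [[-1.0, -0.014, 0.003], [-0.014, 1.0, -0.0], [-0.003, -0.001, -1.0]]
ft_force: [0.3, 0.0, -1.9]
grip_width: 0.0221
```

jog_arm --travel '[[0.009, -0.026, 0], [0.009, -0.026, 0], [0.009, -0.026, 0], [0.009, -0.026, 0], [0.009, -0.026, 0], [0.009, -0.026, 0], [0.009, -0.026, 0], [0.009, -0.026, 0], [0.009, -0.026, 0], [0.009, -0.02, 0], [0, 0, 0]]' --dr '[[0, 0, -0.018], [0, 0, -0.018], [0, 0, -0.018], [0, 0, -0.018], [0, 0, -0.018], [0, 0, -0.018], [0, 0, -0.018], [0, 0, -0.018], [0, 0, -0.018], [0, 0, -0.018], [0, 0, 0]]'

```text
time_s: 21.43
position: [0.4864, -0.2217, 0.1027]
tool_rot: [[-0.986, 0.169, 0.0], [0.169, 0.986, -0.001], [-0.001, -0.001, -1.0]]
ft_force: [-1.6, 0.4, -1.7]
grip_width: 0.0226
```

jog_arm --travel '[[0, 0, -0.02], [0, 0, -0.025], [0, 0, -0.02], [0, 0, -0.015], [0, 0, -0.008], [0, 0, -0.004], [0, 0, 0], [0, 0, 0]]' --dr '[[0, 0, 0], [0, 0, 0], [0, 0, 0], [0, 0, 0], [0, 0, 0], [0, 0, 0], [0, 0, 0], [0, 0, 0]]'

```text
time_s: 22.1
position: [0.4855, -0.2182, 0.0127]
tool_rot: [[-0.986, 0.165, 0.0], [0.165, 0.986, -0.0], [-0.001, -0.0, -1.0]]
ft_force: [0.7, 0.8, -1.0]
grip_width: 0.0225
```

jog_arm --travel '[[0, 0, -0.003], [0, 0, -0.002], [0, 0, -0.001], [0, 0, 0], [0, 0, 0]]' --dr '[[0, 0, 0], [0, 0, 0], [0, 0, 0], [0, 0, 0], [0, 0, 0]]'

```text
time_s: 22.52
position: [0.4853, -0.2183, 0.0066]
tool_rot: [[-0.986, 0.165, 0.0], [0.165, 0.986, -0.0], [-0.0, -0.0, -1.0]]
ft_force: [-0.8, 0.2, 2.3]
grip_width: 0.0224
```

jog_arm --travel '[[0, 0, -0.0005], [0, 0, 0], [0, 0, 0]]' --dr '[[0, 0, 0], [0, 0, 0], [0, 0, 0]]'

```text
time_s: 22.77
position: [0.4853, -0.2183, 0.0066]
tool_rot: [[-0.986, 0.165, 0.001], [0.165, 0.986, -0.001], [-0.001, -0.0, -1.0]]
ft_force: [-2.5, 1.9, 7.9]
grip_width: 0.0222
```

On the table. Releasing.

jog_arm --travel '[[0, 0, 0.0005], [0, 0, 0], [0, 0, 0], [0, 0, 0], [0, 0, 0], [0, 0, 0]]' --dr '[[0, 0, 0], [0, 0, 0], [0, 0, 0], [0, 0, 0], [0, 0, 0], [0, 0, 0]]' --jaw 0.05

```text
time_s: 23.27
position: [0.4852, -0.2182, 0.0062]
tool_rot: [[-0.986, 0.165, -0.0], [0.165, 0.986, 0.0], [0.0, 0.0, -1.0]]
ft_force: [-0.7, 0.6, -0.4]
grip_width: 0.05
```

jog_arm --travel '[[0, 0, 0.005], [0, 0, 0.01], [0, 0, 0.02], [0, 0, 0.025], [0, 0, 0.03], [0, 0, 0.03], [-0.01, 0, 0.03], [-0.02, -0.01, 0.03], [-0.02, -0.01, 0.02], [-0.02, -0.01, 0], [-0.02, -0.01, 0], [-0.02, -0.01, 0], [0, 0, 0], [0, 0, 0]]' --dr '[[0, 0, 0], [0, 0, 0], [0, 0, 0], [0, 0, 0], [0, 0, 0], [0, 0, 0], [0, 0, 0], [0, 0, 0], [0, 0, 0], [0, 0, 0], [0, 0, 0], [0, 0, 0], [0, 0, 0], [0, 0, 0]]'

```text
time_s: 24.43
position: [0.3748, -0.2684, 0.2073]
tool_rot: [[-0.986, 0.167, 0.001], [0.167, 0.986, -0.001], [-0.001, -0.001, -1.0]]
ft_force: [-0.6, -0.3, 0.5]
grip_width: 0.0498
```

Run:
```python
from h import *
for n in['scene','side']: snap(n,n+'9')
s=observe();print(s['time_s'],s['position'],s['ft_force'],s['qvel'].round(2))
```

```text
24.5333 [ 0.37566046 -0.26800833  0.20685329] [-0.29295177  0.19547637  0.24782651] [ 0.7   0.5  -0.06 -0.09 -0.26 -0.13]
```

View pics/scene9.png

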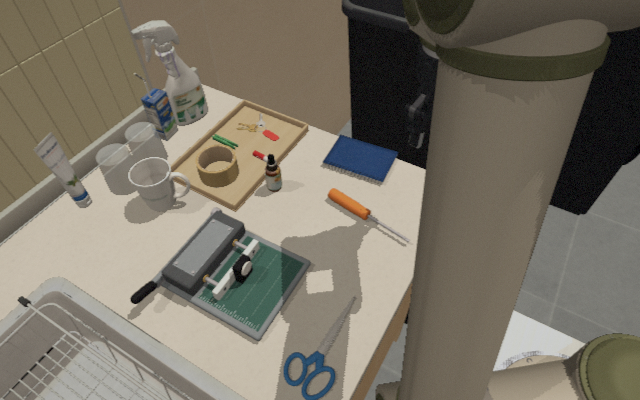

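View pics/side9.png

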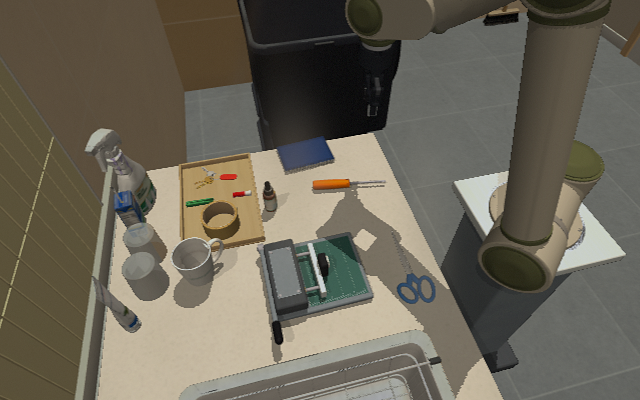

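```bash
python3 -c "
from h import *
print(close_job(),observe()['time_s'])"
```

```text
the job is handed in; nothing more can be done
the job is handed in; nothing more can be done
```

The fence is set against the stop, the screwdriver is back on the worktop, and the job is handed in (about 24.5 s used of the 72 s allowed).

- **Fence:** I pushed the white pad with the screwdriver butt in taps of 8 mm or less, backing off and resting between them. It slid at about 5 N. After roughly 46 mm the force rose to 8.5 N, about 3.5 N more than sliding, so it is at the stop.
- **Check tap:** After backing off I touched the pad again. The force reached 7.8 N with the fence not moving. The highest reading was 8.5 N, under the 12 N limit, but force is only reported at the end of each move and varies by about 1 N, so a brief peak between readings can't be ruled out.
- **Screwdriver:** It lies by its original spot, about 2 cm nearer the robot, clear of the trimmer.
- **Other objects:** In the final pictures the scissors, dropper bottle and notebook look unmoved, and the gripper is clear of everything. I judged this by eye, with no measurements.

Early on, the cameras disagreed by a few millimetres on the pad's position. I corrected that by comparing butt and pad in the same picture, and the contact picture showed the butt within the pad, apart from sitting slightly low. I raised it 1 mm before the next tap.

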